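Shut the jewellery case and lock its quarter-turn fastener

TASK

Lock up the jewellery display case: push its lid down until it is fully shut, then set a fingertip in the slot of the round fastener on the lid and turn it clockwise, seen from above, a full quarter turn to its stop so that the lid is locked. Only push with the fingertips: grasp and lift nothing, do not raise the lid, and leave the goods round the case where they are.

Things in the scene. Friction and masses are not known exactly. Their poses are not given: they have to be found in the camera images.
- case: the jewellery display case: a dark wooden tray fixed to the table, 260 mm front to back (its x), 340 mm wide (its y), 66 mm high. Origin at the centre of its underside, on the table; x points from its front (nearer the robot) to its back, z up. The lid's hinge line runs along its back edge, parallel to y, 130 mm behind the origin, 67 mm above the table.
- lid (a joint): angle of the lid in rad: 0 fully shut, growing as it opens; it starts at 0.3 to 0.55. The hinge is stiff: the lid stays where it is left, and pushing it down near its front edge takes about 2 to 6 N. Shut, its top face is 75 mm above the table.
- lid_front (a point): middle of the lid's front edge, on its top face; moves with the lid. x points in the lid's plane from this edge to the hinge 260 mm away, z out of its top face. The lid is a flat plate 260 x 340 x 8 mm, a metal frame round a clear window; its front 115 mm is a solid metal band that may be pressed on at either side of the fastener.
- cam (a joint): angle of the fastener in rad: 0 unlocked, 1.571 locked, against a hard stop; it grows as it turns clockwise seen from above. It starts at 0 to 0.2, stays where it is left, and takes about 0.12 N m to turn. A tongue under the lid turns with it and catches under the case's front rim.
- cam_slot (a point): the fastener: grey round head, 84 mm wide, on the lid's metal band midway between its sides, axis 55 mm behind the front edge. A slot 32 mm wide, 16 mm deep, open at both ends, runs right across between two solid cheeks. Point: on the axis, on the slot's floor, 6 mm above the lid's top. The slot runs along this frame's y: parallel to the case's y at joint 0, front to back at 1.571. z: the axis, up.
- ring_box: bystander: small closed square ring box, 50 x 50 x 42 mm; loose; origin at the centre of its underside, z up
- dish: bystander: small white bowl, 90 mm across, 30 mm high; loose; origin at the centre of its underside, z up
- watch_box: bystander: closed wooden watch box, 75 x 55 x 45 mm; loose; origin at the centre of its underside, z up
- gift_box: bystander: closed card gift box, 94 x 74 x 40 mm; loose; origin at the centre of its underside, z up
- frame: bystander: framed brooch lying flat, 110 x 85 x 12 mm; loose; origin at the centre of its underside, z up
- spectacle_case: bystander: closed spectacle case lying flat, 60 x 130 x 32 mm; loose; origin at the centre of its underside, z up
- polish_jar: bystander: closed glass jar, 52 mm across, 50 mm high; loose; origin at the centre of its underside, z up

How it is judged:
By the outcome, as a careful person would: the job done as asked, in the order asked, and still so for the second after the job is handed in, with the robot touching nothing.
It also fails if it takes over 48 s, if anything falls off the work surface, if the arm or the gripper's body presses on something with over 40 N, if the wrist force passes 120 N, or if a joint passes its speed limit or range.

ROBOT

A 6-joint arm with a two-finger parallel gripper is mounted at the origin on the work surface. World frame = base frame: x ahead of the robot, y to its left, z up, the work surface at z = 0. Lengths are in mm, angles in rad, forces in N, time in s.
With the tool pointing down it reaches from about 350 to 975 mm from the base axis. Payload 7.1 kg.
Tool frame: the origin (TCP) lies at the centre of the arm's flange, where the gripper is bolted on; the fingertips stand 182 mm ahead of it and the grasp point (between the pads) lies 163 mm ahead of it; z points along the fingers, y is the line along which they close (so a half turn about z gives the same grasp; the last joint's range is limited). The gripper opens to 88 mm and grips with 3 to 60 N. Pads are 20 mm wide; open, the fingers measure 115 mm over their backs; the gripper's body (75 mm by 178 mm) begins 61 mm behind the grasp point.
Start: joints at [1.258, 0.423, 1.63, -0, 1.089, -0.019], TCP at [180.963, 598.213, 404.675] pointing down, gripper open.
Joint ranges: [-3, 3], [-0.9, 2.11], [0.09, 2.58], [-1.31, 4.45], [0.11, 2.69], [-2.54, 2.54]. Speed limits (rad/s): [2.39, 2.39, 3.01, 3.14, 3.14, 3.14].

INTERFACE

Orientations are given as a rotation vector (axis times angle).
In Python, from workcell import readout, get_image, ctrl gives the robot as it stands.
- The arm moves only by the tool step_arm, never from a script. Its argument "targets" is a list that holds one entry, the list of rows, each a list of 7 numbers: the shift along the world's x, y, z as a fraction of full scale, then the turn, a rotation vector about the world's x, y, z as a fraction of full scale, then the opening, from 0 (shut) to 1 (fully open). In form: [[[dx, dy, dz, wx, wy, wz, claw], ...]]. A call has exactly 5 rows; each row shifts and turns the commanded pose from where the row before left it; what a row does not reach is not made up. Full scale, the value 1, is 0.05 m for a shift and 4 degrees for a turn. A row lasts 1/8 s, in which the tool goes at most 62.5 mm and 10.7 degrees, less where a joint would pass 70% of its speed; a pose out of reach is approached as far as the arm can. A call with a number of a shift or a turn outside -1 to 1 is refused whole. A call with a gripper value outside its range is refused whole. The fingers move at their own pace and stop on an object; the grip force is fixed at half the most. Time passes only in rows, so rows that do not move let the fingers close, or fill a call up. It gives the time, the measured TCP pose, the force, the opening and the grip force at its end, in the units of the state.
- readout.get_obs(): the state, without advancing time (a new reading comes with each control period).
- get_image(name): name is "scene" or "top"; returns a dict with "pixels" (420x560x3 uint8, red, green, blue), "intrinsics" (3x3 intrinsics, pixels), "extrinsics" (4x4, takes a point from world to camera coordinates). Camera axes: x right, y down, z forward; pixel columns grow to the right and rows downward; lengths in mm; the calibration is good to about 2 mm. A picture is of the moment at which its call begins. There is no depth.
- ctrl.close_job(): hands the job in; it is judged then, once.
The state is a dict: "t": time; "qpos": joint angles; "qvel": joint speeds; "joint_torque": joint torques, N m; "ee_pos": TCP position; "orientation": TCP orientation; "ft_force": force on the tool from outside, world axes, zero at the start; "moment": the same for the moment, N m; "width": finger opening in mm; "grasp_force": force on a finger pad.
Only numpy, scipy, OpenCV 4.12 (cv2) and the standard library are available. Lean on these libraries where they do the work, as an engineer would, in place of code of your own. Each camera call takes 0.05 s, during which the arm holds its last target. There are 200 camera calls.

## Working session

There is one attempt and no reset: what is moved stays moved. The work goes in short steps, Python scripts to look and compute and a tool call to move; the robot and the scene stay as the last step left them, time stands still between calls to the robot, and variables do not carry over. Pictures are saved under pics/ and viewed, at most 10 in all, crops included, and the job is handed in when it is done.

Besides the shell and the picture viewer there is one more tool, called after ">>>" by a JSON object that holds its "fn" and its "kwargs", one argument or row to a line. step_arm: Moves the arm, as the interface text tells. Shift numbers are shares of 0.05 m and turn numbers shares of 4 degrees, none past 1 either way. Its arguments: {"type":"object","properties":{"targets":{"type":"array"}},"required":["targets"]}

```bash
mkdir -p pics; ls; python3 - <<'E'
from workcell import readout, get_image
import cv2,numpy as np
print(readout.get_obs())
for n in("top","scene"):
    i=get_image(n); cv2.imwrite(f"pics/{n}0.png",i["pixels"][:,:,::-1]); np.savez(n+".npz",K=i["intrinsics"],E=i["extrinsics"]); print(np.round(i["intrinsics"],1).tolist(),np.round(i["extrinsics"],3).tolist())
E
```

```text
pics
{'t': 0.0, 'qpos': array([ 1.25800058e+00,  4.23800036e-01,  1.63066962e+00, -7.15236687e-06,
        1.08860960e+00, -1.90123584e-02]), 'qvel': array([-0.00070408,  0.00062979,  0.0005068 , -0.00027319, -0.00159279,
        0.00049554]), 'joint_torque': array([ 5.85802809e-04, -5.44633126e+01, -2.73663855e+01,  6.43829280e-02,
        2.27703725e-02, -1.01475475e-04]), 'ee_pos': array([180.88331766, 597.96421045, 403.93498536]), 'orientation': array([-4.59775811e-01, -3.10752346e+00,  2.30455442e-03]), 'ft_force': array([0.27444197, 0.41887749, 0.3763977 ]), 'moment': array([-0.0438686 , -0.03180222, -0.03611303]), 'grasp_force': 0.0, 'width': 87.624484059274}
[[431.0, 0.0, 284.5], [0.0, 431.0, 200.5], [0.0, 0.0, 1.0]] [[0.018, -0.999, -0.027, 50.555], [-0.997, -0.016, -0.081, 582.58], [0.08, 0.029, -0.996, 1017.267], [0.0, 0.0, 0.0, 1.0]]
[[404.0, 0.0, 272.3], [0.0, 404.0, 213.8], [0.0, 0.0, 1.0]] [[-0.988, -0.154, -0.009, 551.231], [-0.125, 0.834, -0.538, 89.554], [0.09, -0.53, -0.843, 1063.388], [0.0, 0.0, 0.0, 1.0]]
```

View pics/top0.png

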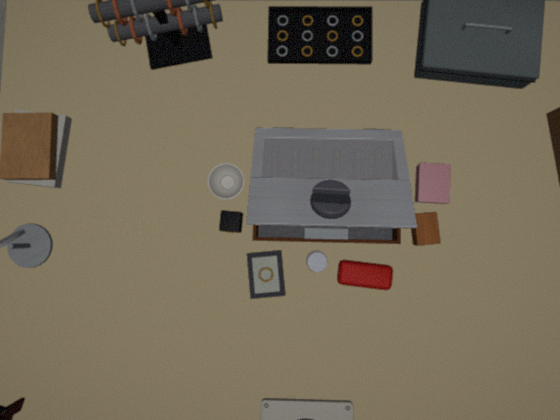

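View pics/scene0.png

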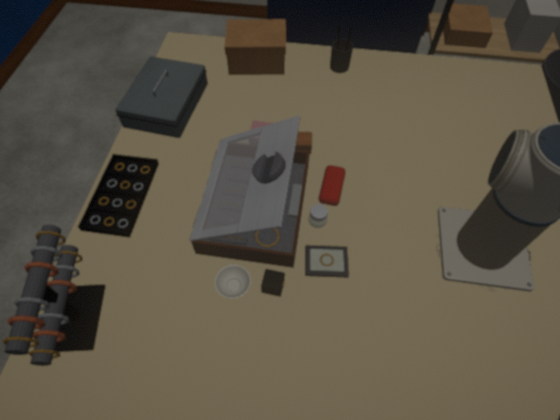

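The top view shows the case with its front rim along row ~240 (cols 253–401) and the hinge along row ~129. The lid is part open, with its front edge at row ~226 and the fastener near (331,199). The scene view shows the lid raised, with the goods close around the case. I'll enlarge the case.

```bash
python3 - <<'E'
import cv2
a=cv2.imread("pics/top0.png")[115:265,235:435]; cv2.imwrite("pics/c1.png",cv2.resize(a,None,fx=4,fy=4,interpolation=cv2.INTER_CUBIC)*1)
E
```

```text
(no output)
```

View pics/c1.png

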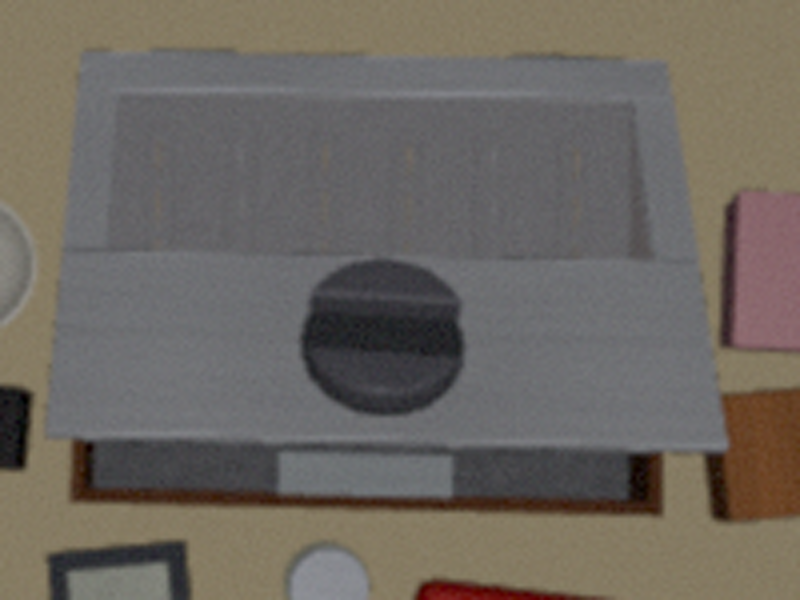

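The crop gives these full-image pixels:
- **Lid hinge corners:** (255,128.3) and (401.5,130.8)
- **Lid front corners:** (246.8,224.3) and (416.8,227.3)
- **Case front rim:** (253,240) and (400.5,243)
- **Slot:** nearly parallel to the front edge, so cam is about 0.03

```bash
cat > h.py <<'E'
import numpy as np
from scipy.optimize import least_squares
d=np.load("top.npz");K,E=d["K"],d["E"]
def proj(P):
    c=(E@np.append(P,1))[:3]; u=K@c; return u[:2]/u[2]
def lidpt(p,u,v,w): # u: behind front edge, v: y, w: above top
    x,y,a,th=p; r=260-u
    X=130-r*np.cos(th)-(8+w)*np.sin(th)*1; Z=67+r*np.sin(th)+(8+w)*np.cos(th)
    return np.array([x+np.cos(a)*X-np.sin(a)*v, y+np.sin(a)*X+np.cos(a)*v, Z])
def casept(p,X,v,Z):
    x,y,a,th=p; return np.array([x+np.cos(a)*X-np.sin(a)*v, y+np.sin(a)*X+np.cos(a)*v, Z])
E
python3 - <<'E'
from h import *
obs=[((255,128.3),lambda p:lidpt(p,260,170,0)),((401.5,130.8),lambda p:lidpt(p,260,-170,0)),((246.8,224.3),lambda p:lidpt(p,0,170,0)),((416.8,227.3),lambda p:lidpt(p,0,-170,0)),((253.3,239.5),lambda p:casept(p,-130,170,66)),((400.5,242.5),lambda p:casept(p,-130,-170,66))]
f=lambda p:np.concatenate([proj(g(p))-o for o,g in obs])
s=least_squares(f,[450,0,0,.4],x_scale=[10,10,.05,.05])
p=s.x;print(np.round(p,3),np.round(s.fun,1)); np.save("p.npy",p)
print(lidpt(p,55,0,6),proj(lidpt(p,55,0,22)),"cam centre",-E[:3,:3].T@E[:3,3])
q=p.copy();q[3]=0
print("shut slot",lidpt(q,55,0,6)); print("band",[(lidpt(p,u,v,0).round(),lidpt(q,u,v,0).round()) for u,v in((20,110),(20,-110),(25,0))])
from scipy.spatial.transform import Rotation as R
from workcell import readout
print(R.from_rotvec(readout.get_obs()["orientation"]).as_matrix().round(3))
E
```

```text
[ 6.17955e+02 -3.89640e+01 -2.00000e-03  5.15000e-01] [ 0.   0.6  0.1 -0.  -0.7  0.1  0.8  0.4 -0.7 -0.6  0.5 -0.6]
[562.66932155 -38.86451193 180.19257588] [331.23449313 207.73678487] cam centre [ 497.92238245   30.60568978 1062.03757126]
shut slot [542.95474051 -38.82911782  81.        ]
band [(array([535.,  71., 192.]), array([508.,  71.,  75.])), (array([ 535., -149.,  192.]), array([ 508., -149.,   75.])), (array([540., -39., 190.]), array([513., -39.,  75.]))]
[[-0.957  0.29  -0.   ]
 [ 0.29   0.957 -0.001]
 [ 0.    -0.001 -1.   ]]
```

```bash
sed -i 's/-(8+w)\*np.sin(th)\*1/+(8+w)*np.sin(th)/' h.py; python3 - <<'E'
from h import *
obs=[((255,128.3),lambda p:lidpt(p,260,170,0)),((401.5,130.8),lambda p:lidpt(p,260,-170,0)),((246.8,224.3),lambda p:lidpt(p,0,170,0)),((416.8,227.3),lambda p:lidpt(p,0,-170,0)),((253.3,239.5),lambda p:casept(p,-130,170,66)),((400.5,242.5),lambda p:casept(p,-130,-170,66))]
f=lambda p:np.concatenate([proj(g(p))-o for o,g in obs])
s=least_squares(f,[450,0,0,.4],x_scale=[10,10,.05,.05])
p=s.x;print(np.round(p,3),np.round(s.fun,1)); np.save("p.npy",p)
print(lidpt(p,55,0,6),proj(lidpt(p,55,0,22)))
q=p.copy();q[3]=0
print("shut slot",lidpt(q,55,0,6)); print("band",[(lidpt(p,u,v,0).round(),lidpt(q,u,v,0).round()) for u,v in((20,110),(20,-110),(25,0))])
E
```

```text
[ 6.13961e+02 -3.91340e+01 -2.00000e-03  4.90000e-01] [ 0.1 -0.9  0.2 -1.6 -0.3 -0.   0.1  0.2 -0.7  1.1  0.6  1.1]
[569.62142907 -39.06554956 175.75017987] [331.28095874 196.86127913]
shut slot [538.96135869 -39.01832705  81.        ]
band [(array([536.,  71., 187.]), array([504.,  71.,  75.])), (array([ 536., -149.,  187.]), array([ 504., -149.,   75.])), (array([540., -39., 185.]), array([509., -39.,  75.]))]
```

>>> {"fn": "step_arm", "kwargs": {
  "targets": [
    [[0.48, -0.7, 0, 0, 0, 0.27, 0], [0.48, -0.7, 0, 0, 0, 0.27, 0], [0.48, -0.7, 0, 0, 0, 0.27, 0], [0.48, -0.7, 0, 0, 0, 0.27, 0], [0.48, -0.7, 0, 0, 0, 0.27, 0]]
  ]
}}

```text
t: 0.72
ee_pos: [301.5, 421.9, 404.4]
orientation: [-0.312, -3.126, 0.001]
ft_force: [-0.4, -0.3, 0.2]
width: 41.0
grasp_force: 0.0
```

>>> {"fn": "step_arm", "kwargs": {
  "targets": [
    [[0.48, -0.7, 0, 0, 0, 0.27, 0], [0.48, -0.7, 0, 0, 0, 0.27, 0], [0.48, -0.7, 0, 0, 0, 0.27, 0], [0.48, -0.7, 0, 0, 0, 0.27, 0], [0.48, -0.7, 0, 0, 0, 0.27, 0]]
  ]
}}

```text
t: 1.35
ee_pos: [421.5, 247.0, 404.5]
orientation: [-0.164, -3.137, 0.0]
ft_force: [0.3, 0.4, -0.1]
width: 0.2
grasp_force: 0.0
```

>>> {"fn": "step_arm", "kwargs": {
  "targets": [
    [[0.48, -0.7, 0, 0, 0, 0.27, 0], [0.48, -0.7, 0, 0, 0, 0.27, 0], [0.48, -0.7, 0, 0, 0, 0.27, 0], [0.48, -0.7, 0, 0, 0, 0.27, 0], [0.0, 0, 0, 0, 0, 0, 0]]
  ]
}}

```text
t: 1.98
ee_pos: [518.0, 106.4, 404.4]
orientation: [0.052, 3.141, -0.0]
ft_force: [-0.5, 0.8, -0.6]
width: 0.4
grasp_force: 0.0
```

>>> {"fn": "step_arm", "kwargs": {
  "targets": [
    [[0.44, -0.8, -0.2, 0, 0, 0, 0], [0, 0, -0.4, 0, 0, 0, 0], [0, 0, -0.3, 0, 0, 0, 0], [-0.15, 0, -0.3, 0, 0, 0, 0], [-0.12, 0, -0.3, 0, 0, 0, 0]]
  ]
}}

```text
t: 2.6
ee_pos: [525.0, 69.1, 329.0]
orientation: [0.045, 3.141, 0.0]
ft_force: [1.3, 1.0, 0.5]
width: 0.2
grasp_force: 0.5
```

>>> {"fn": "step_arm", "kwargs": {
  "targets": [
    [[-0.1, 0, -0.3, 0, 0, 0, 0], [-0.1, 0, -0.3, 0, 0, 0, 0], [-0.05, 0, -0.3, 0, 0, 0, 0], [-0.05, 0, -0.25, 0, 0, 0, 0], [0, 0, 0, 0, 0, 0, 0]]
  ]
}}

```text
t: 3.22
ee_pos: [509.9, 68.1, 271.0]
orientation: [-0.047, -3.139, 0.001]
ft_force: [-0.4, 0.4, -0.7]
width: 0.6
grasp_force: 0.0
```

```bash
python3 - <<'E'
from workcell import readout, get_image
import cv2,numpy as np
a=get_image("top")["pixels"][110:270,225:435,::-1]; b=get_image("scene")["pixels"][100:300,180:380,::-1]
cv2.imwrite("pics/p2.png",np.hstack([cv2.resize(a,(420,320)),cv2.resize(b,(320,320))]))
E
```

```text
(no output)
```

View pics/p2.png

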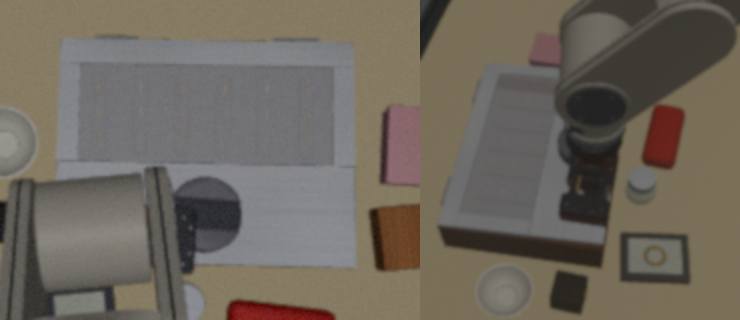

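The lid has followed the fingertip and is nearly shut. The fastener is at about (207,214) in the picture, with its slot almost parallel to the front edge. I'll finish the push gently.

>>> {"fn": "step_arm", "kwargs": {
  "targets": [
    [[0, 0, -0.12, 0, 0, 0, 0], [0, 0, -0.1, 0, 0, 0, 0], [0, 0, -0.06, 0, 0, 0, 0], [0, 0, -0.06, 0, 0, 0, 0], [0, 0, 0, 0, 0, 0, 0]]
  ]
}}

```text
t: 3.95
ee_pos: [510.6, 68.2, 257.1]
orientation: [0.047, 3.141, -0.0]
ft_force: [-6.5, -0.6, 25.3]
width: 0.3
grasp_force: 12.7
```

>>> {"fn": "step_arm", "kwargs": {
  "targets": [
    [[0, 0, 1, 0, 0, 0, 0.55], [0, -0.3, 0.2, 0, 0, 0, 0.55], [0.2, -0.7, 0, 0, 0, 0, 0.55], [0.2, -0.7, 0, 0, 0, 0, 0.55], [0.16, -0.44, 0, 0, 0, 0, 0.55]]
  ]
}}

```text
t: 4.58
ee_pos: [538.3, -40.7, 314.5]
orientation: [-0.049, -3.14, 0.0]
ft_force: [0.5, 0.3, -0.4]
width: 46.4
grasp_force: 0.0
```

>>> {"fn": "step_arm", "kwargs": {
  "targets": [
    [[0, 0, 0, 0, 0, 0, 0.55], [0, 0, 0, 0, 0, 0, 0.55], [0, 0, 0, 0, 0, 0, 0.55], [0, 0, 0, 0, 0, 0, 0.55], [0, 0, 0, 0, 0, 0, 0.55]]
  ]
}}

```text
t: 5.2
ee_pos: [538.4, -38.4, 315.2]
orientation: [0.046, 3.141, 0.0]
ft_force: [-0.6, 0.1, 0.0]
width: 48.3
grasp_force: 0.0
```

```bash
python3 - <<'E'
from workcell import readout, get_image
import cv2,numpy as np
o=readout.get_obs();print(o["ee_pos"],o["orientation"],o["qpos"])
a=get_image("top")["pixels"][110:270,235:435,::-1]; b=get_image("scene")["pixels"][120:250,190:340,::-1]
cv2.imwrite("pics/p3.png",np.hstack([cv2.resize(a,(400,320)),cv2.resize(b,(370,320),interpolation=cv2.INTER_CUBIC)]))
E
```

```text
[538.39561843 -38.35603097 315.21506683] [4.58603708e-02 3.14120218e+00 1.40476717e-05] [-9.31729508e-02  4.24451924e-01  1.88139127e+00  1.79154879e-05
  8.35694616e-01 -1.63478412e+00]
```

View pics/p3.png

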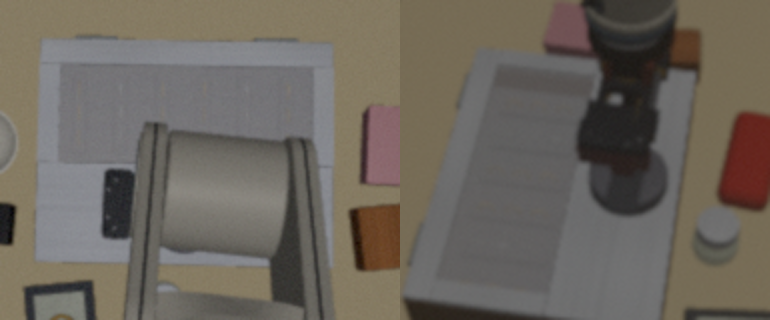

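The top view shows the lid shut: front corners at full-image pixels (253.5,241) and (401.5,242.5), back corners at (255,130) and (400.5,131). The gripper hides the fastener. I'll use the shut lid corners to check the position.

```bash
python3 - <<'E'
from h import *
obs=[((253.5,241),0,170),((401.5,242.5),0,-170),((255,130),260,170),((400.5,131),260,-170)]
f=lambda s:np.concatenate([proj(lidpt([*s,0],u,v,0))-o for o,u,v in obs])
s=least_squares(f,[614,-39,0],x_scale=[10,10,.05]);print(s.x,s.fun.round(1),lidpt([*s.x,0],55,0,6))
E
```

```text
[ 6.13643285e+02 -3.87924784e+01  6.95435992e-03] [-1.   0.4  0.9  0.7 -0.6 -0.4  0.6 -0.8] [538.64509862 -39.31405117  81.        ]
```

>>> {"fn": "step_arm", "kwargs": {
  "targets": [
    [[0, 0, -0.3, 0, 0, 0, 0.55], [0, 0, -0.2, 0, 0, 0, 0.55], [0, 0, -0.2, 0, 0, 0, 0.55], [0, 0, -0.2, 0, 0, 0, 0.55], [0, 0, -0.06, 0, 0, 0, 0.55]]
  ]
}}

```text
t: 5.92
ee_pos: [538.2, -38.8, 266.2]
orientation: [-0.047, -3.14, -0.0]
ft_force: [0.6, 0.2, -0.5]
width: 48.8
grasp_force: 0.0
```

>>> {"fn": "step_arm", "kwargs": {
  "targets": [
    [[0, 0, 0, 0, 0, -1, 0.55], [0, 0, 0, 0, 0, -1, 0.55], [0, 0, 0, 0, 0, -1, 0.55], [0, 0, 0, 0, 0, -1, 0.55], [0, 0, 0, 0, 0, -1, 0.55]]
  ]
}}

```text
t: 6.55
ee_pos: [537.7, -38.5, 267.0]
orientation: [-0.595, -3.082, -0.0]
ft_force: [-2.8, 2.7, 0.5]
width: 48.3
grasp_force: 1.8
```

>>> {"fn": "step_arm", "kwargs": {
  "targets": [
    [[0, 0, 0, 0, 0, -1, 0.55], [0, 0, 0, 0, 0, -1, 0.55], [0, 0, 0, 0, 0, -1, 0.55], [0, 0, 0, 0, 0, -1, 0.55], [0, 0, 0, 0, 0, -1, 0.55]]
  ]
}}

```text
t: 7.18
ee_pos: [537.7, -38.4, 267.0]
orientation: [-1.121, -2.932, 0.0]
ft_force: [-2.8, 1.4, 2.2]
width: 48.2
grasp_force: 2.1
```

```bash
python3 -c "
from workcell import readout
o=readout.get_obs();print(o['ee_pos'],o['ft_force'],o['moment'],o['qpos'])"
```

```text
[537.68226523 -38.42275454 266.99239534] [-2.84278735  1.41213321  2.21192115] [0.47878125 0.58265008 0.1719929 ] [-9.35133494e-02  5.02178119e-01  1.90313565e+00  6.08939087e-04
  7.38797719e-01 -9.34604759e-01]
```

>>> {"fn": "step_arm", "kwargs": {
  "targets": [
    [[0, 0, 0, 0, 0, -1, 0.55], [0, 0, 0, 0, 0, -1, 0.55], [0, 0, 0, 0, 0, -1, 0.55], [0, 0, 0, 0, 0, -1, 0.55], [0, 0, 0, 0, 0, -1, 0.55]]
  ]
}}

```text
t: 7.8
ee_pos: [537.7, -38.4, 267.0]
orientation: [-1.613, -2.693, 0.001]
ft_force: [-3.4, 3.1, 2.5]
width: 48.4
grasp_force: 2.4
```

>>> {"fn": "step_arm", "kwargs": {
  "targets": [
    [[0, 0, 0, 0, 0, -1, 0.55], [0, 0, 0, 0, 0, -1, 0.55], [0, 0, 0, 0, 0, -1, 0.55], [0, 0, 0, 0, 0, -1, 0.55], [0, 0, 0, 0, 0, -1, 0.55]]
  ]
}}

```text
t: 8.43
ee_pos: [537.7, -38.4, 267.0]
orientation: [-2.056, -2.372, 0.002]
ft_force: [-2.8, 3.1, 1.7]
width: 48.1
grasp_force: 2.6
```

>>> {"fn": "step_arm", "kwargs": {
  "targets": [
    [[0, 0, 0, 0, 0, -0.8, 0.55], [0, 0, 0, 0, 0, -0.6, 0.55], [0, 0, 0, 0, 0, -0.6, 0.55], [0, 0, 0, 0, 0, -0.5, 0.55], [0, 0, 0, 0, 0, 0, 0.55]]
  ]
}}

```text
t: 9.05
ee_pos: [537.8, -38.4, 267.0]
orientation: [-2.254, -2.186, 0.002]
ft_force: [-3.1, 3.5, 1.0]
width: 48.3
grasp_force: 2.0
```

```bash
python3 -c "
from workcell import readout
o=readout.get_obs();print(o['ee_pos'],o['ft_force'],o['moment'],o['qpos'])"
```

```text
[537.81415728 -38.41445536 266.95872955] [-3.09160765  3.46006406  1.02614296] [0.54147672 0.57173947 0.09941371] [-9.34947665e-02  5.02322924e-01  1.90296960e+00  7.32111685e-04
  7.38422973e-01 -6.35738145e-02]
```

>>> {"fn": "step_arm", "kwargs": {
  "targets": [
    [[0, 0, 0, 0, 0, -0.4, 0.55], [0, 0, 0, 0, 0, -0.4, 0.55], [0, 0, 0, 0, 0, -0.4, 0.55], [0, 0, 0, 0, 0, -0.4, 0.55], [0, 0, 0, 0, 0, 0, 0.55]]
  ]
}}

```text
t: 9.68
ee_pos: [538.0, -38.4, 266.9]
orientation: [-2.372, -2.057, 0.001]
ft_force: [-3.3, 4.1, 1.3]
width: 48.1
grasp_force: 2.0
```

```bash
python3 -c "
from workcell import readout
o=readout.get_obs();print(o['ee_pos'],o['ft_force'],o['moment'],o['qpos'])"
```

```text
[537.95429487 -38.44575392 266.93218552] [-3.28053348  4.10200382  1.29053371] [0.58974545 0.62808925 0.10586923] [-9.35313208e-02  5.02472532e-01  1.90276738e+00  7.51352796e-04
  7.38111019e-01  4.81182635e-02]
```

>>> {"fn": "step_arm", "kwargs": {
  "targets": [
    [[0, 0, 0, 0, 0, -0.3, 0.55], [0, 0, 0, 0, 0, -0.3, 0.55], [0, 0, 0, 0, 0, -0.3, 0.55], [0, 0, 0, 0, 0, -0.3, 0.55], [0, 0, 0, 0, 0, 0, 0.55]]
  ]
}}

```text
t: 10.3
ee_pos: [537.9, -38.1, 267.0]
orientation: [-2.45, -1.966, 0.004]
ft_force: [-3.4, 5.7, 1.3]
width: 48.6
grasp_force: 37.5
```

```bash
python3 -c "
from workcell import readout
o=readout.get_obs();print(o['ee_pos'],o['ft_force'],o['moment'],o['qpos'])"
```

```text
[537.93680197 -38.06534566 266.98178648] [-3.41491951  5.66725902  1.26644574] [0.94441561 0.67555508 2.74250725] [-0.09239955  0.50236352  1.90280213 -0.00196187  0.73831194  0.12726606]
```

The moment about z jumped to 2.7 N·m, so the fastener is at its stop. I'll back off within the slot's play, then lift clear.

>>> {"fn": "step_arm", "kwargs": {
  "targets": [
    [[0, 0, 0, 0, 0, 0.8, 0.55], [0, 0, 0, 0, 0, 0.8, 0.55], [0, 0, 0, 0, 0, 0.7, 0.55], [0, 0, 0.2, 0, 0, 0, 0.55], [0, 0, 0.4, 0, 0, 0, 0.55]]
  ]
}}

```text
t: 10.92
ee_pos: [538.5, -38.9, 297.5]
orientation: [-2.294, -2.146, 0.001]
ft_force: [-0.5, 0.6, 0.2]
width: 48.3
grasp_force: 0.0
```

>>> {"fn": "step_arm", "kwargs": {
  "targets": [
    [[0, 0, 1, 0, 0, 0, 0.55], [0, 0, 1, 0, 0, 0, 0.55], [-0.5, 0.8, 0.6, 0, 0, 0, 0.55], [-0.5, 0.9, 0, 0, 0, 0, 0.55], [-0.5, 0.9, 0, 0, 0, 0, 0.55]]
  ]
}}

```text
t: 11.55
ee_pos: [462.8, 92.1, 428.7]
orientation: [2.293, 2.144, 0.004]
ft_force: [0.7, 0.1, 0.5]
width: 48.4
grasp_force: 0.0
```

>>> {"fn": "step_arm", "kwargs": {
  "targets": [
    [[-0.5, 0.9, 0, 0, 0, 0, 0.55], [-0.4, 0.9, 0, 0, 0, 0, 0.55], [0, 0.9, 0, 0, 0, 0, 0.55], [0, 0.9, 0, 0, 0, 0, 0.55], [0, 0, 0, 0, 0, 0, 0.55]]
  ]
}}

```text
t: 12.18
ee_pos: [418.5, 273.4, 428.1]
orientation: [2.29, 2.151, 0.004]
ft_force: [-0.5, -0.3, 0.1]
width: 48.3
grasp_force: 0.0
```

```bash
python3 - <<'E'
from workcell import readout, get_image
import cv2,numpy as np
a=get_image("top")["pixels"][110:310,205:455,::-1]
cv2.imwrite("pics/p4.png",cv2.resize(a,(750,600),interpolation=cv2.INTER_CUBIC))
E
```

```text
(no output)
```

View pics/p4.png

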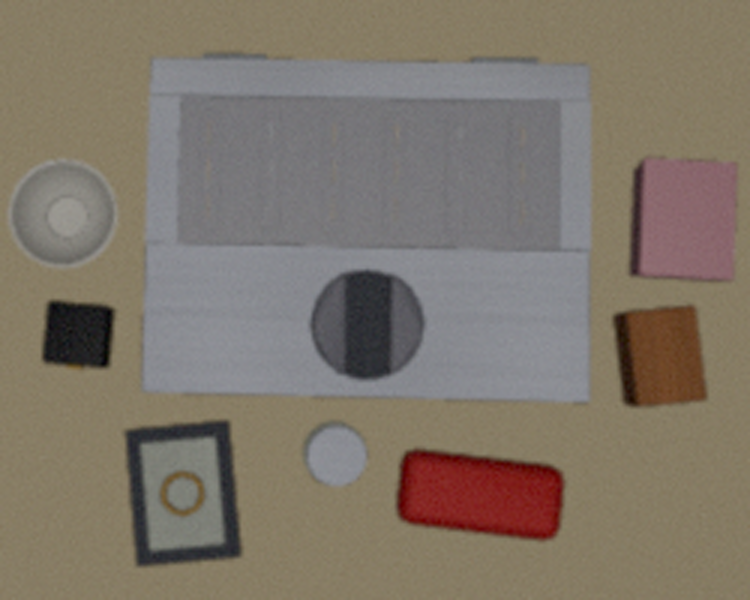

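The lid is shut, the slot at (368,325) runs front to back, and the goods are where they were. I'm handing the job in.

```bash
python3 -c "
from workcell import ctrl
print(ctrl.close_job())"
```

```text
the job is handed in; nothing more can be done
None
```

The lid is fully shut and the fastener is turned clockwise a quarter turn to its stop; the goods look undisturbed in the last picture, the arm is clear, and the job is handed in at about 12 s.

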